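# Thread the temperature probe into the covered tube rack

## Task

Lift the loose steel cover off the tube rack by its black knob and set it flat, knob up, on the white mat. Then take the temperature probe out of its grey stand and thread it straight down through the small centre holes of the rack's three steel tiers until its collar rests flat on the top tier, and let go. Put both down rather than dropping them, and leave the rest of the glassware and tools where they are.

Things in the scene. Friction and masses are not known exactly. Their poses are not given: they have to be found in the camera images.
- rack: Fixed upright stainless tube rack, 100 (x) by 140 (y) by 135 mm high, a black bar handle on each y side (out to y = +-98, 70 mm up). Origin: centre of underside, z up. Three level 5 mm tiers, upper faces 25, 70, 115 mm up, each with an 18 mm round hole on the rack's centre axis, all in line. Rim 3 mm wide round the top, 20 mm above the top tier, carries the cover.
- hole_top (a point): Centre of the chamfered 18 mm hole in the top tier, at its upper face (115 mm up); hidden by the cover at the start. Beside it, at x = +-26, y = +-42 mm, four fixed glass test tubes fill the rack's other places, with 32 mm wide lips ending 8 mm above this tier, below the rim.
- hole_mid (a point): Centre of the 18 mm hole in the middle tier, at its upper face (70 mm up). The space between tiers is empty on this axis.
- hole_low (a point): Centre of the hole in the lowest tier, at its upper face (25 mm up).
- cover: Loose steel cover on the rack's rim, 0.2 to 0.43 kg: plate 108 (x) by 146 (y) by 4 mm; under it an 84 by 122 by 6 mm panel sits inside the rim with 5 mm play. Origin: centre of the panel's underside, z up; plate's upper face at 10 mm. Round black knob in the middle, 28 mm across from 25 to 44 mm above the origin, top at 49 mm, on a 12 to 16 mm neck.
- cover_knob (a point): Point on the knob's axis to grip, 36 mm above the cover's origin.
- probe: Temperature probe, 0.09 to 0.17 kg, upright in the grey stand: steel rod 12 mm across, 105 mm long, tapered to 9 mm over the last 3 mm; black collar 32 mm across (105 to 113 mm from the tip); black round handle 24 mm across (113 to 168 mm); steel button on top to 172 mm. Origin: the rod's tip, z towards the handle. Fully seated, the tip is 10 mm above the bench.
- probe_tip (a point): The rod's tip (same point as the probe's origin).
- probe_grip (a point): Point on the handle's axis to grip, 149 mm from the tip, 36 mm above the collar's upper side.
- stand: Fixed grey plastic block, 70 by 70 mm, 60 mm high, with one upright 15 mm hole in the middle, 50 mm deep, in which the probe stands loosely. Origin: centre of its underside, z up.
- mat: Fixed flat white plastic mat, 150 mm (x) by 180 mm (y), 6 mm thick, empty. Origin: centre of its underside, z up.
- beaker: bystander: open glass beaker, 56 mm across, 70 mm high; origin at its underside.
- amber_jar: bystander: closed amber glass jar, 52 mm across, 85 mm high; origin at its underside.
- dish: bystander: small white porcelain bowl, 68 mm across, 28 mm high; origin at its underside.
- vial: bystander: small closed glass vial, 32 mm across, 50 mm high; origin at its underside.
- brush: bystander: brush 160 mm long lying on the bench; origin at its underside in the middle of its length.
- wash_bottle: bystander: white plastic bottle with blue cap, 60 mm across, 130 mm high; origin at its underside.
- weight: bystander: knobbed brass weight, 40 mm across, 45 mm high; origin at its underside.
There are look-alikes about, which are no part of the job. There is more than one size of the cover; the job needs the middle-sized.

How it is judged (in metres and radians):
On the way, in this order (a step that is already met when the one before it is completed fails the run):
1. the cover lies released, flat and knob up on the white mat (x of cover in the frame of mat between -0.075 and 0.075 m and y of cover in the frame of mat between -0.09 and 0.09 m and height (world z) of cover below 0.014 m and angle between cover's own z axis and vertical below 0.12 rad and linear speed of cover below 0.03 m/s and z of cover_knob in the frame of mat above 0.03 m and contact force between the fingers and cover below 0.1 N), for 0.2 s.
2. the probe's tip is through the top tier's hole (horizontal distance between probe_tip and hole_top below 0.009 m and z of probe_tip in the frame of rack below 0.108 m and angle between probe's own z axis and vertical below 0.2 rad), for 0.02 s.
3. the probe's tip is through the middle tier's hole (horizontal distance between probe_tip and hole_mid below 0.009 m and z of probe_tip in the frame of rack below 0.063 m and angle between probe's own z axis and vertical below 0.2 rad), for 0.02 s.
At the end, for the whole second after the job is handed in: Probe released and still in the rack, tip through all three tiers and within 8 mm of the lowest hole's axis, within 0.08 rad of upright, collar down on the top tier to within 3.5 mm. Cover released, still, flat and knob up on the white mat, its centre over the mat (all of step 1 and contact force between the fingers and probe below 0.1 N and horizontal distance between probe_tip and hole_low below 0.008 m and z of probe_tip in the frame of rack between 0.006 and 0.0135 m and horizontal distance between probe_grip and hole_top below 0.012 m and angle between probe's own z axis and vertical below 0.08 rad and linear speed of probe below 0.02 m/s); the robot touches nothing.
It fails at once if the cover is dropped (faster than 0.45 m/s, about 10 mm of free fall, with no finger on it) (linear speed of cover above 0.45 m/s and contact force between the fingers and cover below 0.1 N).
It fails at once if the probe is dropped (faster than 0.45 m/s, about 10 mm of free fall, with no finger on it) (linear speed of probe above 0.45 m/s and contact force between the fingers and probe below 0.1 N).
It fails at once if a bystander is moved by more than 40 mm (distance of any of beaker, amber_jar, dish, vial, brush, wash_bottle, weight from where it was at the start of the episode above 0.04 m).
It also fails if it takes over 72 s, if anything falls off the work surface, if the arm or the gripper's body presses on something with over 40 N, if the wrist force passes 120 N, or if a joint passes its speed limit or range.

## Robot

A 7-joint arm with a two-finger parallel gripper is mounted at the origin on the work surface. World frame = base frame: x ahead of the robot, y to its left, z up, the work surface at z = 0. Lengths are in mm, angles in rad, forces in N, time in s.
With the tool pointing down it reaches from about 425 to 1025 mm from the base axis. Payload 9.4 kg.
Tool frame: the origin (TCP) lies at the very end of the fingers, on their centre line; the grasp point (between the pads) lies behind it (arm.tcp_to_grasp is the z of the grasp point in the tool frame, in mm); z points along the fingers, y is the line along which they close (so a half turn about z gives the same grasp; the last joint's range is limited). The gripper opens to 93 mm and grips with 3 to 60 N. Pads are 15 mm wide; open, the fingers measure 128 mm over their backs; the gripper's body (75 mm by 188 mm) begins 65 mm behind the grasp point.
Start: joints at [-1.33, 0.599, -0.003, 1.599, 0.002, 0.943, -0.08], TCP at [226.551, 688.694, 218.618] pointing down, gripper open.
Joint ranges: [-2.57, 2.57], [-0.35, 1.97], [-1.29, 1.29], [0.11, 2.56], [-1.05, 4.19], [0.11, 1.86], [-2.63, 2.63]. Speed limits (rad/s): [2.22, 2.22, 3.01, 3.01, 3.14, 3.14, 3.14].

## Interface

Orientations are given as a unit quaternion [w, x, y, z].
In Python, from rig import arm gives the robot as it stands.
- The arm moves only by the tool send_rows, never from a script. Its argument "series" is a list of rows, each a list of 2 entries, a list of its own where there are three numbers: the shift along the tool's x, y, z in cm, then the turn about the tool's z in degrees. A call has 1 to 8 rows; each row is the pose to reach, as a shift and turn from the pose commanded when the call began, along the tool's axes at that moment; what a row does not reach only later rows make up. A row lasts 1/12 s, in which the tool goes at most 41.7 mm and 7.16 degrees, less where a joint would pass 70% of its speed; a pose out of reach is approached as far as the arm can. A call with a gripper value outside its range is refused whole. "hand" is the finger opening in cm, from 0 to 9.3, set as the call begins (left out, the last holds). The fingers move at their own pace and stop on an object; "newtons" is the grip in N (left out, the last holds). Time passes only in rows, so rows that repeat a pose let the fingers close. It gives the time, the measured TCP pose, the force, the opening and the grip force at its end, in the units of the state.
- arm.get_obs(): the state, without advancing time (a new reading comes with each control period).
- arm.read_camera(name): name is "side" or "top" or "wrist"; returns a dict with "pixels" (400x640x3 uint8, red, green, blue), "K" (3x3 intrinsics, pixels), "extrinsics" (4x4, takes a point from camera to world coordinates); the wrist camera has in their place "T_tool_cam" (4x4, takes a point from camera to tool coordinates, whose origin is the TCP and whose axes are the flange's). Camera axes: x right, y down, z forward; pixel columns grow to the right and rows downward; lengths in mm; the calibration is good to about 2 mm. A picture is of the moment at which its call begins: read the wrist's pose just before it. There is no depth.
- arm.hand_in(): hands the job in; it is judged then, once.
Trained networks look in a picture, given as the dict that the camera call returned (one of the last four; its "shot" number tells which), for a name from the list of things; names that differ only in an ending like _2 or _b are one class to them, and where a whole thing is asked for, a point or a joint stands for the part that bears it (a point fixed in the world has none). Each returns a list of dicts, best first, with "p" (0 to 1); they miss things now and then, are a little off and sometimes report something else, mostly with a low value. They report only what shows in the picture. A call takes as long as a camera call. They do not tell look-alikes from the thing itself.
- arm.spot_in(picture, query): "xyz" ([x, y, z] in mm, in the coordinates of the camera as it stood for that picture, good to about 4 mm: the middle of the surface that is visible of it).
- arm.outline_of(picture, query): "pixels" (400x640 bool, what is visible of it).
- arm.spot_point(picture, query): "xyz" ([x, y, z] in mm, in the coordinates of the camera as it stood for that picture, good to about 4 mm: a listed point, or the origin of a listed thing).
The state is a dict: "time_s": time; "q": joint angles; "qvel": joint speeds; "joint_torque": joint torques, N m; "ee_pos": TCP position; "tool_rot": TCP orientation; "contact_force": force on the tool from outside, world axes, zero at the start; "wrist_torque": the same for the moment, N m; "finger_gap": opening from 0.0 (shut) to 1.0 (fully open); "gripper_force": force on a finger pad.
Only numpy, scipy, OpenCV 4.12 (cv2) and the standard library are available. Lean on these libraries where they do the work, as an engineer would, in place of code of your own. Each camera call takes 0.05 s, during which the arm holds its last target. There are 200 camera calls.

## Working session

There is one attempt and no reset: what is moved stays moved. The work goes in short steps, Python scripts to look and compute and a tool call to move; the robot and the scene stay as the last step left them, time stands still between calls to the robot, and variables do not carry over. Pictures are saved under pics/ and viewed, at most 10 in all, crops included, and the job is handed in when it is done.

Besides the shell and the picture viewer there is one more tool, called after "Request:" by a JSON object that holds its "method" and its "body", one argument or row to a line. send_rows: Moves the arm, as the interface text tells. Its arguments: {"type":"object","properties":{"series":{"type":"array"},"hand":{"type":"number"},"newtons":{"type":"number"}},"required":["series"]}

```bash
mkdir -p pics; ls; cat > h.py <<'E'
import numpy as np, cv2
from rig import arm
from scipy.spatial.transform import Rotation as R
def toolT():
    o=arm.get_obs(); T=np.eye(4); q=np.array(o["tool_rot"]); T[:3,:3]=R.from_quat(q[[1,2,3,0]]).as_matrix(); T[:3,3]=o["ee_pos"]; return T
def shot(name,save=None):
    T=toolT(); p=arm.read_camera(name)
    E=np.array(p["extrinsics"]) if "extrinsics" in p else T@np.array(p["T_tool_cam"])
    if save: cv2.imwrite(save,np.array(p["pixels"])[:,:,::-1])
    return p,E
def w(E,x): return (E@np.append(x,1))[:3]
def ray(p,E,uv):
    d=E[:3,:3]@np.linalg.inv(p["K"])@np.array([uv[0],uv[1],1.]); return E[:3,3],d/np.linalg.norm(d)
def atz(p,E,uv,z):
    o,d=ray(p,E,uv); return o+d*(z-o[2])/d[2]
def proj(p,E,X):
    c=np.linalg.inv(E)@np.append(X,1); k=np.array(p["K"])@c[:3]; return k[:2]/k[2]
def tri(rays):
    A=sum(np.eye(3)-np.outer(d,d) for o,d in rays); b=sum((np.eye(3)-np.outer(d,d))@o for o,d in rays); return np.linalg.solve(A,b)
E
python3 - <<'E'
from h import *
o=arm.get_obs(); print(arm.tcp_to_grasp,o["time_s"],o["ee_pos"],o["tool_rot"],o["finger_gap"])
ps={}
for c in("top","side"):
    p,E=shot(c,f"pics/{c}0.png"); print(c,E[:3,3].round(),E[:3,2].round(2))
    for q in("rack","cover","cover_knob","probe","probe_grip","stand","mat"):
        for r in arm.spot_point(p,q)[:4]: 
            X=w(E,r["xyz"]);print(q,round(r["p"],2),X.round(),proj(p,E,X).round())
E
```

```text
pics
-18.8 0.0 [226.40883097 688.23642761 217.77463844] [-4.79596665e-05  1.58209430e-01  9.87405282e-01 -7.63260180e-04] 0.9972499042757439
top [ 296.   52. 1377.] [ 0.2  -0.   -0.98]
rack 0.7 [455. 351.  -1.] [228. 235.]
cover 0.85 [299. 332.  -4.] [231. 284.]
cover 0.67 [297. 542.  -1.] [165. 283.]
cover 0.63 [460. 354. 129.] [218. 228.]
cover_knob 0.9 [294. 545.  46.] [158. 284.]
cover_knob 0.66 [456. 355. 166.] [214. 227.]
cover_knob 0.58 [298. 326.  29.] [231. 284.]
probe 0.5 [ 472. -308.   11.] [431. 233.]
probe_grip 0.44 [ 472. -307.  157.] [443. 226.]
stand 0.9 [ 472. -306.    2.] [429. 233.]
stand 0.36 [ 655. -424.    4.] [463. 179.]
mat 0.81 [565.  30.  -7.] [327. 204.]
side [  500. -1132.   959.] [ 0.05  0.82 -0.58]
rack 0.68 [459. 360.  -4.] [285. 181.]
cover 0.92 [296. 547.  -1.] [247. 158.]
cover 0.72 [460. 358. 130.] [284. 151.]
cover 0.61 [299. 331.   0.] [244. 186.]
cover_knob 0.87 [300. 551.  52.] [246. 147.]
cover_knob 0.8 [462. 356. 165.] [284. 143.]
cover_knob 0.77 [294. 332.  28.] [242. 180.]
probe_grip 0.87 [ 470. -303.  158.] [288. 269.]
probe_grip 0.36 [458. 362. 131.] [283. 150.]
stand 0.79 [ 469. -302.    0.] [291. 311.]
mat 0.81 [564.  33.   1.] [318. 231.]
mat 0.51 [456. 361. 115.] [283. 154.]
```

View pics/top0.png

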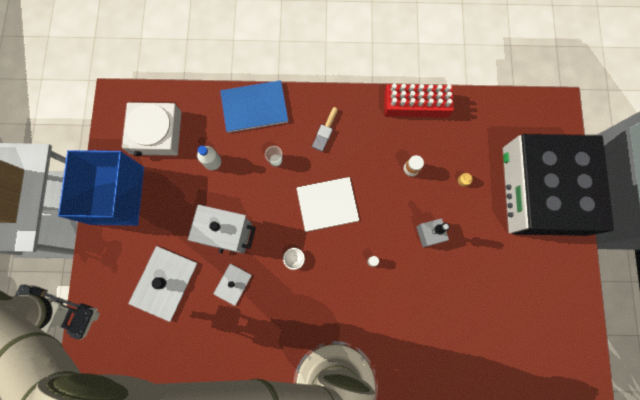

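View pics/side0.png

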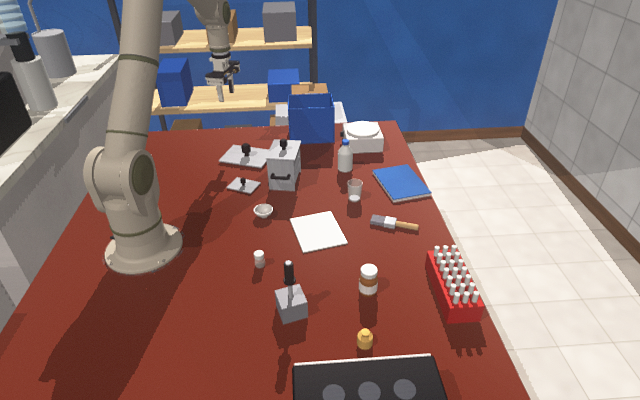

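The top view shows the rack with the middle-sized cover at (220,228), the two look-alike covers at (160,284) and (232,284), the mat at (328,204) and the probe in its stand at (437,230). In the side view the same cover is on the rack at (284,150) and the probe handle is at (288,270). The network positions agree with this to a few mm.

```bash
cat >> h.py <<'E'
def go(X):
    T=toolT(); print("shift cm",(T[:3,:3].T@(np.array(X)-T[:3,3])/10).round(2),"toolyaw x",np.degrees(np.arctan2(T[1,0],T[0,0])).round(1), "pos",T[:3,3].round(1),"tilt",T[2,2].round(4))
E
python3 - <<'E'
from h import *
go([459,356,300])
E
```

```text
shift cm [-32.48 -24.34  -8.13] toolyaw x 161.8 pos [226.6 688.7 218.7] tilt -1.0
```

Request:
{"method": "send_rows", "body": {
  "series": [
    [[-4,-3,-8.1],0],
    [[-32.5,-24.3,-8.1],0],
    [[-32.5,-24.3,-8.1],0],
    [[-32.5,-24.3,-8.1],0],
    [[-32.5,-24.3,-8.1],0],
    [[-32.5,-24.3,-8.1],0],
    [[-32.5,-24.3,-8.1],0],
    [[-32.5,-24.3,-8.1],0]
  ],
  "hand": 9.3,
  "newtons": 30
}}

```text
time_s: 1.47
ee_pos: [406.1, 431.8, 289.0]
tool_rot: [0.0, 0.158, 0.987, 0.0]
contact_force: [0.0, -0.0, 0.2]
finger_gap: 1.0
gripper_force: 0.0
```

```bash
python3 - <<'E'
from h import *
go([459,356,300])
p,E=shot("wrist","pics/w1.png"); print(np.array(p["T_tool_cam"]).round(2).tolist())
for q in("cover_knob","cover","rack"):
    for r in arm.spot_point(p,q)[:3]:
        X=w(E,r["xyz"]);print(q,round(r["p"],2),X.round(),proj(p,E,X).round())
E
```

```text
shift cm [-7.39 -5.55 -1.11] toolyaw x 161.8 pos [406.1 431.8 289. ] tilt -1.0
[[-0.0, -0.96, -0.29, 80.46], [1.0, -0.0, -0.0, -0.56], [0.0, -0.29, 0.96, -164.73], [0.0, 0.0, 0.0, 1.0]]
cover_knob 0.72 [299. 328.  24.] [223. 120.]
cover_knob 0.57 [456. 359. 164.] [269. 259.]
cover 0.91 [298. 544.  -3.] [371.  70.]
cover 0.68 [295. 333.  -2.] [231. 116.]
cover 0.67 [461. 362. 123.] [278. 245.]
rack 0.66 [455. 353.  -3.] [282. 210.]
```

Request:
{"method": "send_rows", "body": {
  "series": [
    [[-4,-3,-0.5],0],
    [[-7.3,-5.5,-0.5],0],
    [[-7.3,-5.5,-0.5],0],
    [[-7.3,-5.5,-0.5],0]
  ]
}}

```text
time_s: 2.0
ee_pos: [458.7, 356.9, 293.4]
tool_rot: [0.0, 0.16, 0.987, -0.0]
contact_force: [-0.6, -0.8, 0.0]
finger_gap: 0.999
gripper_force: 0.0
```

```bash
python3 - <<'E'
from h import *
p,E=shot("wrist","pics/w2.png")
for q in("cover_knob","cover"):
    for r in arm.spot_point(p,q)[:2]:
        X=w(E,r["xyz"]);print(q,round(r["p"],2),X.round(),proj(p,E,X).round())
r=arm.spot_in(p,"cover_knob")
rr=arm.outline_of(p,"cover")
for m in rr[:2]:
    ys,xs=np.where(m["pixels"]);print(m["p"],xs.min(),xs.max(),ys.min(),ys.max(),len(xs))
go([458,357,147.5])
E
```

```text
cover_knob 0.59 [300. 332.  26.] [263.  63.]
cover_knob 0.43 [707. 207.   1.] [284. 321.]
cover 0.94 [459. 361. 126.] [323. 185.]
cover 0.86 [295. 547.  -4.] [414.   8.]
0.72 357 473 0 86 9106
0.69 247 388 130 238 12513
shift cm [-0.31 -0.27 14.57] toolyaw x 162.0 pos [456.  360.5 293.2] tilt -1.0
```

View pics/w2.png

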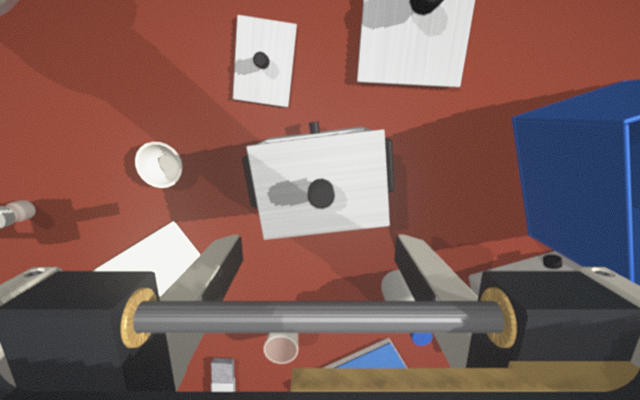

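The wrist view shows the knob of the rack's cover at (321,193), with the whole cover between columns 247 and 388.

```bash
python3 - <<'E'
from h import *
p,E=shot("wrist")
for z in (165,172): print(atz(p,E,(321,193),z).round(1))
X=atz(p,E,(321,193),170); go([X[0],X[1],147])
a=[atz(p,E,u,139)[:2] for u in((247,146),(385,130),(390,227),(265,240))]
print(np.mean(a,0).round(1),[(a[(i+1)%4]-a[i]).round() for i in range(4)],[np.linalg.norm(a[(i+1)%4]-a[i]).round() for i in range(4)])
E
```

```text
[454.9 363.1 165. ]
[453.1 363.6 172. ]
shift cm [ 0.34  0.22 14.62] toolyaw x 162.0 pos [456.2 360.2 293.2] tilt -1.0
[456.4 363.4] [array([ 29., 143.]), array([107., -22.]), array([ -29., -142.]), array([-107.,   21.])] [np.float64(146.0), np.float64(109.0), np.float64(145.0), np.float64(109.0)]
```

Request:
{"method": "send_rows", "body": {
  "series": [
    [[0.1,0.2,3],0],
    [[0.1,0.2,6.5],0],
    [[0.1,0.2,10],0],
    [[0.1,0.2,13],0],
    [[0.1,0.2,14.2],0],
    [[0.1,0.2,14.6],0],
    [[0.1,0.2,14.6],0],
    [[0.1,0.2,14.6],0]
  ]
}}

```text
time_s: 2.97
ee_pos: [457.2, 361.6, 148.1]
tool_rot: [0.0, 0.158, 0.987, 0.0]
contact_force: [1.1, -0.1, 0.4]
finger_gap: 1.002
gripper_force: 0.0
```

Request:
{"method": "send_rows", "body": {
  "series": [
    [[0,0,0],0],
    [[0,0,0],0],
    [[0,0,0],0],
    [[0,0,0],0],
    [[0,0,0],0],
    [[0,0,0],0],
    [[0,0,0],0],
    [[0,0,0],0]
  ],
  "hand": 0,
  "newtons": 35
}}

```text
time_s: 3.63
ee_pos: [457.1, 360.7, 147.5]
tool_rot: [0.0, 0.158, 0.987, -0.0]
contact_force: [0.3, 0.2, -0.5]
finger_gap: 0.477
gripper_force: 0.0
```

Request:
{"method": "send_rows", "body": {
  "series": [
    [[0,0,0],0],
    [[0,0,0],0],
    [[0,0,0],0],
    [[0,0,0],0],
    [[0,0,0],0],
    [[0,0,0],0],
    [[0,0,0],0],
    [[0,0,0],0]
  ]
}}

```text
time_s: 4.3
ee_pos: [457.0, 360.5, 147.4]
tool_rot: [-0.0, 0.158, 0.987, -0.0]
contact_force: [-0.5, -1.9, -0.1]
finger_gap: 0.293
gripper_force: 35.0
```

Request:
{"method": "send_rows", "body": {
  "series": [
    [[0,0,-0.3],0],
    [[0,0,-0.8],0],
    [[0,0,-1.5],0],
    [[0,0,-2.5],0],
    [[0,0,-4],0],
    [[0,0,-5.5],0],
    [[0,0,-6],0],
    [[0,0,-6],0]
  ]
}}

```text
time_s: 4.97
ee_pos: [457.8, 361.3, 209.4]
tool_rot: [0.001, 0.158, 0.987, 0.001]
contact_force: [0.0, -0.3, -3.2]
finger_gap: 0.292
gripper_force: 35.0
```

```bash
python3 - <<'E'
from h import *
o=arm.get_obs();print(o["contact_force"],o["finger_gap"],o["gripper_force"],o["wrist_torque"])
p,E=shot("wrist","pics/w3.png")
for r in arm.spot_point(p,"mat")[:2]+arm.spot_point(p,"dish")[:1]:
  X=w(E,r["xyz"]);print(round(r["p"],2),X.round(),proj(p,E,X).round())
p,E=shot("top")
m=arm.outline_of(p,"mat")[0]; print(m["p"])
c,_=cv2.findContours(m["pixels"].astype(np.uint8),0,1); rect=cv2.minAreaRect(max(c,key=cv2.contourArea))
a=[atz(p,E,u,6)[:2] for u in cv2.boxPoints(rect)]
print(np.mean(a,0).round(1),[(a[(i+1)%4]-a[i]).round() for i in range(4)])
X=np.mean(a,0);go([X[0],X[1],215])
E
```

```text
[ 0.04513805 -0.32874315 -3.22561598] 0.29175341447413167 34.99945122166537 [ 0.04106855 -0.05118732  0.01925917]
0.86 [563.  36.   0.] [130. 312.]
0.57 [377. 138.   0.] [131. 173.]
0.19
[453.5 296.4] [array([109., -24.]), array([-15., -56.]), array([-108.,   25.]), array([14., 55.])]
shift cm [-1.7  -6.18 -0.83] toolyaw x 161.8 pos [456.7 360.4 206.7] tilt -1.0
```

Request:
{"method": "send_rows", "body": {
  "series": [
    [[-1,-1.5,-1],0],
    [[-3,-4,-1],-4],
    [[-5,-6.9,-1],-8],
    [[-7.4,-10.1,-1],-12],
    [[-9.8,-13.3,-1],-16],
    [[-12.2,-16.5,-1],-20],
    [[-14.5,-19.7,-1],-20],
    [[-16.5,-22.4,-1],-20]
  ]
}}

```text
time_s: 5.88
ee_pos: [544.0, 93.1, 216.9]
tool_rot: [-0.0, -0.015, 1.0, -0.0]
contact_force: [1.1, 0.4, -4.3]
finger_gap: 0.29
gripper_force: 35.0
```

```bash
python3 - <<'E'
from h import *
go([564,33,60])
E
```

```text
shift cm [-1.83 -6.06 15.69] toolyaw x -178.3 pos [544.   93.1 216.9] tilt -1.0
```

Request:
{"method": "send_rows", "body": {
  "series": [
    [[-0.9,-3,1],0],
    [[-1.8,-6,3],0],
    [[-1.8,-6,6],0],
    [[-1.8,-6,9],0],
    [[-1.8,-6,12],0],
    [[-1.8,-6,14.5],0],
    [[-1.8,-6,15.5],0],
    [[-1.8,-6,15.7],0]
  ]
}}

```text
time_s: 6.55
ee_pos: [562.3, 36.8, 58.1]
tool_rot: [-0.002, -0.016, 1.0, -0.0]
contact_force: [-0.4, 0.1, -3.2]
finger_gap: 0.295
gripper_force: 35.0
```

```bash
python3 - <<'E'
from h import *
go([564,33,27])
p,E=shot("side"); cv2.imwrite("pics/s2.png",cv2.resize(p["pixels"][180:280,240:400,::-1],None,fx=5,fy=5))
E
```

```text
shift cm [-0.17 -0.39  3.11] toolyaw x -178.2 pos [562.3  36.8  58.1] tilt -1.0
```

View pics/s2.png

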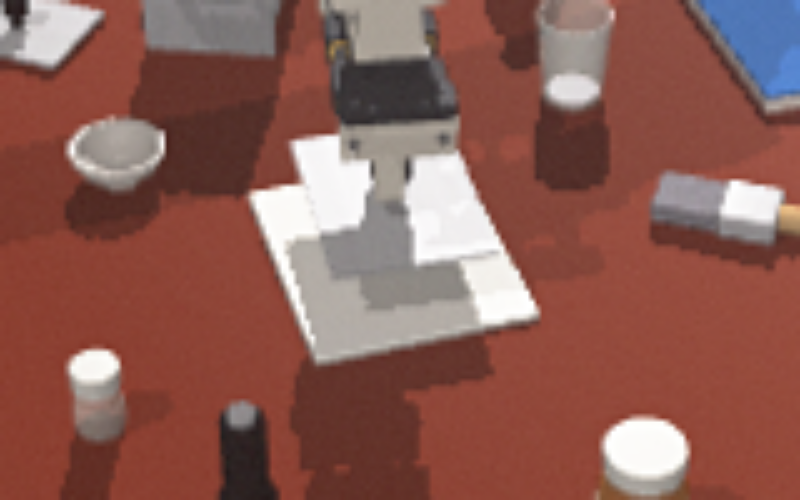

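The cover hangs level over the mat and lines up with its edges (crop: cover from (290,140) to (500,260)).

Request:
{"method": "send_rows", "body": {
  "series": [
    [[-0.1,-0.2,1.2],0],
    [[-0.1,-0.2,2.2],0],
    [[-0.1,-0.2,2.7],0],
    [[-0.1,-0.2,3.0],0],
    [[-0.1,-0.2,3.2],0],
    [[-0.1,-0.2,3.3],0],
    [[-0.1,-0.2,3.3],0],
    [[-0.1,-0.2,3.3],0]
  ]
}}

```text
time_s: 7.27
ee_pos: [564.9, 35.0, 27.7]
tool_rot: [0.0, -0.016, 1.0, 0.0]
contact_force: [0.1, 0.7, -3.1]
finger_gap: 0.295
gripper_force: 35.0
```

Still carrying the full weight, about 3 mm to go.

Request:
{"method": "send_rows", "body": {
  "series": [
    [[0,0,0.1],0],
    [[0,0,0.2],0],
    [[0,0,0.3],0],
    [[0,0,0.35],0],
    [[0,0,0.35],0],
    [[0,0,0.35],0]
  ]
}}

```text
time_s: 7.77
ee_pos: [564.9, 35.0, 24.4]
tool_rot: [0.0, -0.016, 1.0, 0.0]
contact_force: [-1.3, 0.1, 4.0]
finger_gap: 0.293
gripper_force: 35.0
```

Contact. Release, wide enough to go up past the knob.

Request:
{"method": "send_rows", "body": {
  "series": [
    [[0,0,0],0],
    [[0,0,0],0],
    [[0,0,0],0],
    [[0,0,0],0],
    [[0,0,0],0],
    [[0,0,0],0],
    [[0,0,0],0],
    [[0,0,0],0]
  ],
  "hand": 7
}}

```text
time_s: 8.43
ee_pos: [564.8, 34.9, 23.9]
tool_rot: [-0.0, -0.016, 1.0, -0.0]
contact_force: [-0.4, 0.2, -1.3]
finger_gap: 0.747
gripper_force: 0.0
```

Request:
{"method": "send_rows", "body": {
  "series": [
    [[0,0,-2],0],
    [[0,0,-5],0],
    [[0,0,-9],0],
    [[0,0,-13],0],
    [[0,0,-17],0],
    [[0,0,-21],0],
    [[0,0,-25],0],
    [[0,0,-27],0]
  ]
}}

```text
time_s: 9.1
ee_pos: [565.9, 35.0, 299.0]
tool_rot: [0.003, -0.016, 1.0, 0.0]
contact_force: [0.4, 1.0, 0.4]
finger_gap: 0.751
gripper_force: 0.0
```

```bash
python3 - <<'E'
from h import *
print(arm.get_obs()["finger_gap"])
p,E=shot("side","pics/s3.png")
for q in("cover","probe_grip","hole_top","hole_mid","stand"):
    for r in arm.spot_point(p,q)[:3]: print("s",q,round(r["p"],2),w(E,r["xyz"]).round())
p,E=shot("top","pics/t3.png")
for q in("cover","hole_top","hole_mid","probe_grip"):
    for r in arm.spot_point(p,q)[:3]: print("t",q,round(r["p"],2),w(E,r["xyz"]).round())
go([471,-305,320])
E
```

```text
0.7510488932050664
s cover 0.86 [299. 329.  -2.]
s cover 0.64 [298. 547.  -2.]
s probe_grip 0.58 [ 471. -304.  158.]
s hole_top 0.96 [458. 363. 117.]
s hole_mid 0.58 [457. 356.  69.]
s hole_mid 0.51 [ 380. -115.    3.]
s stand 0.73 [ 468. -305.    3.]
s stand 0.47 [ 689. -248.    3.]
t cover 0.9 [568.  30.   4.]
t cover 0.88 [299. 544.  -1.]
t cover 0.63 [301. 330.  -1.]
t hole_top 0.58 [461. 353. 114.]
t hole_mid 0.95 [459. 353.  70.]
t probe_grip 0.71 [ 475. -307.  157.]
shift cm [ 10.41 -33.69  -2.68] toolyaw x -178.2 pos [564.5  34.9 293. ] tilt -1.0
```

Request:
{"method": "send_rows", "body": {
  "series": [
    [[10.4,-33.7,-1],0],
    [[10.4,-33.7,-1],0],
    [[10.4,-33.7,-1],0],
    [[10.4,-33.7,-1],0],
    [[10.4,-33.7,-1],0],
    [[10.4,-33.7,-1],0],
    [[10.4,-33.7,-1],0],
    [[10.4,-33.7,-1],0]
  ],
  "hand": 6.5
}}

```text
time_s: 10.32
ee_pos: [475.6, -288.1, 303.2]
tool_rot: [-0.0, -0.016, 1.0, 0.0]
contact_force: [0.1, 0.4, -0.2]
finger_gap: 0.7
gripper_force: 0.0
```

Request:
{"method": "send_rows", "body": {
  "series": [
    [[1,-2.5,0],0],
    [[1,-2.5,0],0],
    [[1,-2.5,0],0]
  ]
}}

```text
time_s: 10.57
ee_pos: [466.4, -313.1, 302.9]
tool_rot: [-0.0, -0.014, 1.0, 0.0]
contact_force: [0.9, -0.3, 0.7]
finger_gap: 0.702
gripper_force: 0.0
```

```bash
python3 - <<'E'
from h import *
go([471,-305,250])
p,E=shot("wrist","pics/w4.png")
for q in("probe_grip","probe_tip","stand"):
    for r in arm.spot_point(p,q)[:2]: 
        X=w(E,r["xyz"]);print(q,round(r["p"],2),X.round(),proj(p,E,X).round())
print(proj(p,E,[471,-305,182]))
E
```

```text
shift cm [-0.49  0.8   5.29] toolyaw x -178.4 pos [ 466.4 -313.1  302.9] tilt -1.0
probe_grip 0.71 [ 473. -304.  157.] [327. 197.]
stand 0.88 [ 467. -305.   -2.] [323. 166.]
stand 0.46 [564.  36.  38.] [541. 238.]
[326.58131749 201.56186302]
```

View pics/w4.png

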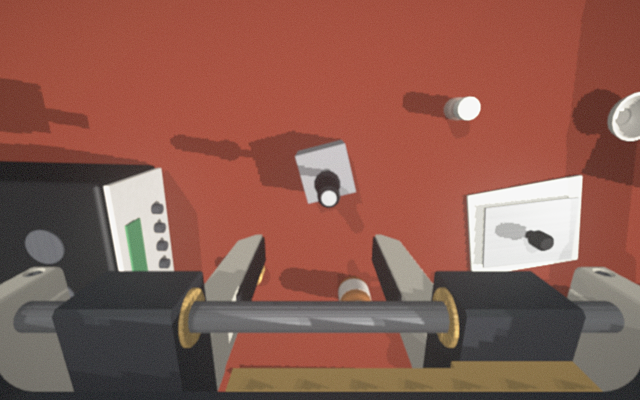

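The button is at (329,199) and the stand at (325,175), so the probe is practically upright. The cover lies on the mat, knob up, at (530,235).

Request:
{"method": "send_rows", "body": {
  "series": [
    [[-0.4,0.9,2],0],
    [[-0.4,0.9,5],0],
    [[-0.4,0.9,8],0],
    [[-0.4,0.9,11],0],
    [[-0.4,0.9,14],0],
    [[-0.4,0.9,15.5],0],
    [[-0.4,0.9,16.3],0],
    [[-0.4,0.9,16.3],0]
  ]
}}

```text
time_s: 11.43
ee_pos: [471.0, -301.1, 138.9]
tool_rot: [-0.001, -0.017, 1.0, 0.001]
contact_force: [-0.2, 0.9, 0.3]
finger_gap: 0.697
gripper_force: 0.0
```

Request:
{"method": "send_rows", "body": {
  "series": [
    [[0,0,0],0],
    [[0,0,0],0],
    [[0,0,0],0],
    [[0,0,0],0],
    [[0,0,0],0],
    [[0,0,0],0],
    [[0,0,0],0],
    [[0,0,0],0]
  ],
  "hand": 0,
  "newtons": 30
}}

```text
time_s: 12.1
ee_pos: [471.2, -302.7, 140.7]
tool_rot: [0.0, -0.016, 1.0, -0.0]
contact_force: [-0.1, 0.3, 2.8]
finger_gap: 0.25
gripper_force: 30.0
```

Request:
{"method": "send_rows", "body": {
  "series": [
    [[0,0,0],0],
    [[0,0,0],0],
    [[0,0,0],0],
    [[0,0,0],0]
  ]
}}

```text
time_s: 12.43
ee_pos: [471.2, -302.7, 140.7]
tool_rot: [0.0, -0.016, 1.0, -0.0]
contact_force: [-0.6, -0.6, 5.6]
finger_gap: 0.249
gripper_force: 30.0
```

Request:
{"method": "send_rows", "body": {
  "series": [
    [[0,0,-0.5],0],
    [[0,0,-1.5],0],
    [[0,0,-3],0],
    [[0,0,-5],0],
    [[0,0,-7.5],0],
    [[0,0,-10.5],0],
    [[0,0,-13.5],0],
    [[0,0,-16.5],0]
  ]
}}

```text
time_s: 13.1
ee_pos: [470.4, -302.1, 307.4]
tool_rot: [-0.0, -0.016, 1.0, 0.0]
contact_force: [0.9, 0.1, -1.8]
finger_gap: 0.25
gripper_force: 30.0
```

Request:
{"method": "send_rows", "body": {
  "series": [
    [[0,0,0],0],
    [[0,0,0],0],
    [[0,0,0],0]
  ]
}}

```text
time_s: 13.35
ee_pos: [470.4, -302.1, 305.1]
tool_rot: [-0.0, -0.016, 1.0, 0.0]
contact_force: [-1.2, 0.4, -1.9]
finger_gap: 0.252
gripper_force: 30.0
```

```bash
python3 - <<'E'
from h import *
o=arm.get_obs();print(o["contact_force"],o["finger_gap"],o["gripper_force"])
p,E=shot("side","pics/s5.png")
for q in("probe_grip","probe_tip"):
    for r in arm.spot_point(p,q)[:2]: print("s",q,round(r["p"],2),w(E,r["xyz"]).round())
p,E=shot("top")
for q in("probe_tip","cover","hole_top"):
    for r in arm.spot_point(p,q)[:2]: print("t",q,round(r["p"],2),w(E,r["xyz"]).round())
p,E=shot("wrist")
for q in("probe_tip",):
    for r in arm.spot_point(p,q)[:2]: print("w",q,round(r["p"],2),w(E,r["xyz"]).round())
go([458,356,305])
E
```

```text
[-1.19853188  0.39382993 -1.89572769] 0.2523521446669261 29.996471107006073
s probe_grip 0.81 [ 470. -307.  322.]
s probe_tip 0.68 [561.  35.   2.]
s probe_tip 0.53 [ 468. -300.  174.]
t probe_tip 0.21 [461. 356.  69.]
t cover 0.72 [566.  30.   7.]
t cover 0.7 [300. 331.  -5.]
t hole_top 0.81 [461. 356. 111.]
w probe_tip 0.66 [ 463. -305.  172.]
shift cm [-7.600e-01  6.586e+01  2.000e-02] toolyaw x -178.2 pos [ 470.9 -302.5  305. ] tilt -1.0
```

Request:
{"method": "send_rows", "body": {
  "series": [
    [[0,1.5,0],0],
    [[-0.1,4.5,0],0],
    [[-0.2,8.3,0],0],
    [[-0.3,12.1,0],0],
    [[-0.4,15.9,0],0],
    [[-0.5,19.7,0],0],
    [[-0.6,23.5,0],0],
    [[-0.7,27.3,0],0]
  ]
}}

```text
time_s: 14.47
ee_pos: [469.1, -27.7, 305.6]
tool_rot: [0.0, -0.016, 1.0, -0.0]
contact_force: [1.3, -0.1, -2.0]
finger_gap: 0.253
gripper_force: 30.0
```

Request:
{"method": "send_rows", "body": {
  "series": [
    [[0,3.8,0],0],
    [[0,7.6,0],0],
    [[0,11.4,0],0],
    [[0,15.2,0],0],
    [[0,19,0],0],
    [[0,22.8,0],0],
    [[0,26.5,0],0],
    [[0,29,0],0]
  ]
}}

```text
time_s: 15.13
ee_pos: [459.7, 264.3, 305.4]
tool_rot: [0.0, -0.017, 1.0, 0.001]
contact_force: [0.0, 1.3, -0.7]
finger_gap: 0.249
gripper_force: 30.0
```

Request:
{"method": "send_rows", "body": {
  "series": [
    [[0,0,0],0],
    [[0,0,0],0],
    [[0,0,0],0]
  ]
}}

```text
time_s: 15.38
ee_pos: [460.4, 259.6, 305.1]
tool_rot: [-0.0, -0.016, 1.0, -0.0]
contact_force: [0.0, 0.3, -1.7]
finger_gap: 0.253
gripper_force: 30.0
```

```bash
python3 - <<'E'
from h import *
p,E=shot("wrist","pics/w6.png")
for q in("hole_top","hole_mid","probe_tip","rack"):
    for r in arm.spot_point(p,q)[:2]:
        X=w(E,r["xyz"]);print(q,round(r["p"],2),X.round(),proj(p,E,X).round())
go([458,356,305])
E
```

```text
hole_top 0.7 [458. 359. 114.] [400. 182.]
hole_mid 0.97 [457. 360.  67.] [392. 174.]
probe_tip 0.95 [454. 259. 172.] [318. 188.]
rack 0.88 [456. 356.  -3.] [379. 164.]
shift cm [-0.02  9.67  0.05] toolyaw x -178.3 pos [460.7 259.4 305.5] tilt -1.0
```

View pics/w6.png

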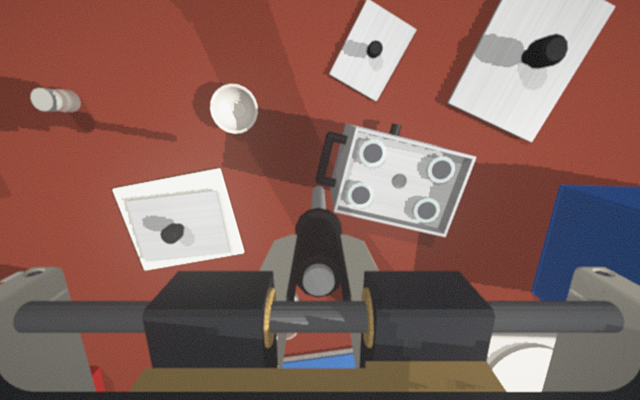

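The hole is at (399,181) and the rod's tip at (319,189), both visible in the same picture, so I can work out the relative shift directly. The cover lies flat on the mat at (180,220).

```bash
python3 - <<'E'
from h import *
p,E=shot("wrist")
g=cv2.cvtColor(p["pixels"],cv2.COLOR_RGB2GRAY)
# hole centroid
c=g[170:194,388:412]; m=(c<c.mean()-15).astype(np.uint8)
n,l,s,ce=cv2.connectedComponentsWithStats(m); i=1+np.argmax(s[1:,4]); uv=ce[i]+[388,170]; print("hole",uv,s[i])
print(atz(p,E,uv,115).round(1),atz(p,E,(399,181),115).round(1))
print("tip",atz(p,E,(319,188),174).round(1))
c=g[180:215,300:340]; 
cv2.imwrite("pics/tip.png",cv2.resize(p["pixels"][160:260,280:430,::-1],None,fx=5,fy=5,interpolation=2))
p2,E2=shot("top"); r=arm.spot_point(p2,"hole_top")[:1]; print([w(E2,x["xyz"]).round(1) for x in r])
E
```

```text
hole [398.74857143 179.89142857] [  4   3  15  15 175]
[456.2 356.7 115. ] [457.6 357.2 115. ]
tip [454.4 259.6 174. ]
[array([ 472.7, -304. ,   -2.3])]
```

View pics/tip.png

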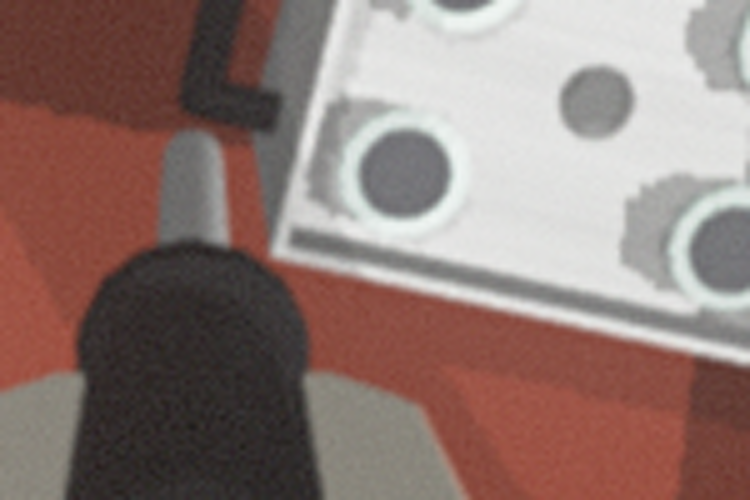

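Request:
{"method": "send_rows", "body": {
  "series": [
    [[-0.1,2.5,0],0],
    [[-0.2,5.5,0],0],
    [[-0.3,8.2,0],0],
    [[-0.3,9.7,0],0],
    [[-0.3,9.7,0.5],0],
    [[-0.3,9.7,2],0],
    [[-0.3,9.7,3.5],0],
    [[-0.3,9.7,4.3],0]
  ]
}}

```text
time_s: 16.45
ee_pos: [460.1, 355.5, 260.6]
tool_rot: [-0.001, -0.015, 1.0, -0.001]
contact_force: [-0.4, -0.3, -1.6]
finger_gap: 0.255
gripper_force: 30.0
```

Request:
{"method": "send_rows", "body": {
  "series": [
    [[0,0,0],0],
    [[0,0,0],0],
    [[0,0,0],0]
  ]
}}

```text
time_s: 16.7
ee_pos: [460.8, 357.2, 263.1]
tool_rot: [0.0, -0.015, 1.0, 0.0]
contact_force: [0.7, -0.0, -0.3]
finger_gap: 0.255
gripper_force: 30.0
```

```bash
python3 - <<'E'
from h import *
p,E=shot("wrist"); T=toolT(); print(T[:3,3])
print(proj(p,E,[457,357,115]),proj(p,E,[457,357,131]))
a=p["pixels"][130:210,260:380,::-1]
p2,E2=shot("side"); u,v=proj(p2,E2,[457,357,120]).astype(int);print(u,v)
b=p2["pixels"][v-40:v+40,u-60:u+60,::-1]
cv2.imwrite("pics/ins.png",np.hstack([cv2.resize(x,(400,267),interpolation=2) for x in(a,b)]).copy() if 0 else np.vstack([cv2.resize(x,(450,300),interpolation=2) for x in(a,b)]))
E
```

```text
[460.81142757 357.43947516 263.23303382]
[318.43569794 186.44172636] [318.44328014 190.16833983]
282 153
```

View pics/ins.png

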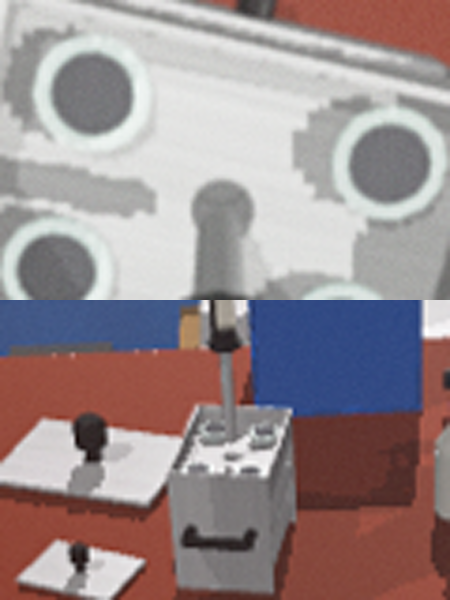

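Request:
{"method": "send_rows", "body": {
  "series": [
    [[0,0.05,0.5],0],
    [[0,0.05,1],0],
    [[0,0.05,1.4],0],
    [[0,0.05,1.8],0],
    [[0,0.05,2.2],0],
    [[0,0.05,2.6],0],
    [[0,0.05,2.6],0]
  ]
}}

```text
time_s: 17.38
ee_pos: [460.0, 357.7, 235.4]
tool_rot: [-0.001, -0.016, 1.0, -0.0]
contact_force: [-0.4, -0.6, -2.2]
finger_gap: 0.251
gripper_force: 30.0
```

Request:
{"method": "send_rows", "body": {
  "series": [
    [[0,0,0.5],0],
    [[0,0,1],0],
    [[0,0,1.6],0],
    [[0,0,2.2],0],
    [[0,0,2.8],0],
    [[0,0,3.2],0],
    [[0,0,3.2],0],
    [[0,0,3.2],0]
  ]
}}

```text
time_s: 18.05
ee_pos: [460.3, 357.9, 204.1]
tool_rot: [-0.0, -0.016, 1.0, -0.0]
contact_force: [0.7, -0.0, -2.0]
finger_gap: 0.254
gripper_force: 30.0
```

```bash
python3 - <<'E'
from h import *
o=arm.get_obs();print(o["contact_force"],o["wrist_torque"],o["ee_pos"])
p,E=shot("wrist"); r=[w(E,x["xyz"]).round(1) for x in arm.spot_point(p,"probe_tip")[:1]]; print(r)
a=p["pixels"][130:290,240:400,::-1]
p2,E2=shot("side"); u,v=proj(p2,E2,[457,357,120]).astype(int)
b=p2["pixels"][v-40:v+40,u-40:u+40,::-1]
cv2.imwrite("pics/ins2.png",np.hstack([cv2.resize(x,(400,400),interpolation=2) for x in(a,b)]))
E
```

```text
[ 0.69322635 -0.03070874 -2.01591746] [ 0.025206   -0.0279435  -0.01285717] [460.27365212 357.91874464 204.07264023]
[array([453.1, 355.4,  68.6])]
```

View pics/ins2.png

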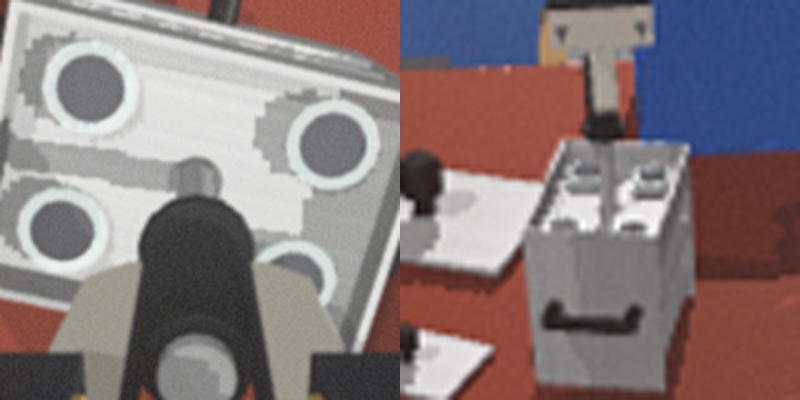

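The rod is in the top hole, centred at (195,178) in the left crop, and there is no side force. I'll continue down.

Request:
{"method": "send_rows", "body": {
  "series": [
    [[0,0,0.4],0],
    [[0,0,0.8],0],
    [[0,0,1.3],0],
    [[0,0,1.8],0],
    [[0,0,2.3],0],
    [[0,0,2.6],0],
    [[0,0,2.6],0]
  ]
}}

```text
time_s: 18.78
ee_pos: [460.0, 357.7, 177.4]
tool_rot: [-0.001, -0.016, 1.0, -0.0]
contact_force: [1.7, -1.0, -1.8]
finger_gap: 0.253
gripper_force: 30.0
```

Request:
{"method": "send_rows", "body": {
  "series": [
    [[0,0,0.4],0],
    [[0,0,0.8],0],
    [[0,0,1.3],0],
    [[0,0,1.8],0],
    [[0,0,2.2],0],
    [[0,0,2.6],0],
    [[0,0,2.6],0]
  ]
}}

```text
time_s: 19.37
ee_pos: [460.1, 357.7, 151.5]
tool_rot: [-0.0, -0.016, 1.0, -0.0]
contact_force: [-0.2, -0.6, -1.3]
finger_gap: 0.253
gripper_force: 30.0
```

Request:
{"method": "send_rows", "body": {
  "series": [
    [[0,0,0.4],0],
    [[0,0,0.7],0],
    [[0,0,0.9],0],
    [[0,0,1.0],0],
    [[0,0,1.0],0],
    [[0,0,1.0],0]
  ]
}}

```text
time_s: 19.87
ee_pos: [460.4, 358.0, 142.4]
tool_rot: [0.0, -0.016, 1.0, 0.0]
contact_force: [0.2, -0.6, -1.4]
finger_gap: 0.251
gripper_force: 30.0
```

Request:
{"method": "send_rows", "body": {
  "series": [
    [[0,0,0.1],0],
    [[0,0,0.15],0],
    [[0,0,0.2],0],
    [[0,0,0.2],0],
    [[0,0,0.2],0]
  ]
}}

```text
time_s: 20.28
ee_pos: [460.4, 358.0, 140.8]
tool_rot: [0.0, -0.016, 1.0, 0.0]
contact_force: [-0.5, -1.1, 4.1]
finger_gap: 0.255
gripper_force: 30.0
```

Request:
{"method": "send_rows", "body": {
  "series": [
    [[0,0,0],0],
    [[0,0,0],0],
    [[0,0,0],0],
    [[0,0,0],0],
    [[0,0,0],0],
    [[0,0,0],0],
    [[0,0,0],0],
    [[0,0,0],0]
  ],
  "hand": 5.5
}}

```text
time_s: 20.95
ee_pos: [460.4, 358.0, 140.4]
tool_rot: [0.0, -0.016, 1.0, -0.0]
contact_force: [0.7, 0.2, 0.0]
finger_gap: 0.592
gripper_force: 0.0
```

Request:
{"method": "send_rows", "body": {
  "series": [
    [[0,0,-1],0],
    [[0,0,-3],0],
    [[0,0,-6],0],
    [[0,0,-9],0],
    [[0,0,-12],0],
    [[0,0,-15],0],
    [[0,0,-15],0]
  ]
}}

```text
time_s: 21.53
ee_pos: [462.0, 359.7, 297.0]
tool_rot: [0.003, -0.016, 1.0, 0.003]
contact_force: [0.6, 0.7, 0.1]
finger_gap: 0.593
gripper_force: 0.0
```

```bash
python3 - <<'E'
from h import *
for c in("side","top","wrist"):
    p,E=shot(c)
    for q in("probe_grip","probe","cover"):
        for r in arm.spot_point(p,q)[:3]: print(c,q,round(r["p"],2),w(E,r["xyz"]).round())
    if c=="side": u,v=proj(p,E,[457,357,150]).astype(int); b=p["pixels"][v-30:v+90,u-60:u+100,::-1]
    if c=="wrist": a=p["pixels"][100:260,200:413,::-1]
cv2.imwrite("pics/fin.png",np.hstack([cv2.resize(x,(400,300),interpolation=2) for x in(a,b)]))
E
```

```text
side probe_grip 0.59 [460. 360. 156.]
side cover 0.91 [296. 331.  -0.]
side cover 0.66 [565.  38.  10.]
side cover 0.59 [299. 548.   0.]
top cover 0.72 [700. 421.  -3.]
top cover 0.69 [569.  30.   5.]
top cover 0.67 [299. 544.  -4.]
wrist probe_grip 0.62 [461. 361. 157.]
wrist probe 0.65 [453. 360.   5.]
wrist cover 0.89 [296. 328.  -0.]
wrist cover 0.75 [567.  35.   5.]
wrist cover 0.59 [298. 547.  -3.]
```

View pics/fin.png

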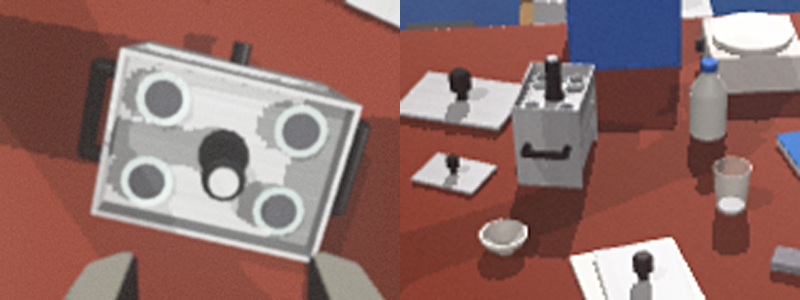

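The probe stands upright in the rack, with its grip point about 157 mm up, as it should be when seated. The cover lies flat on the mat.

```bash
python3 -c "
from rig import arm
print(arm.hand_in())"
```

```text
the job is handed in; nothing more can be done
None
```

I set the cover flat, knob up, on the white mat, seated the probe through all three tiers and released it, then handed the job in at about 22 s; the hand-in reported no verdict.

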